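# Gauge the depth of a keyway

## Task

Check the depth of the keyway, the single wide groove in one of the two steel blocks: take the depth gauge from its cradle, set it upright and square across the middle of that groove with the probe in it, and push it down until its base sits flat on the block on both sides. Leave it standing there so that the reading can be taken.

Things in the scene. Friction and masses are not known exactly. Their poses are not given: they have to be found in the camera images.
- depth_gauge: Loose upright depth gauge, about 0.35 kg: steel base 80 (x) x 30 (y) x 12 mm; on it an aluminium body 34 (x) x 24 (y) mm, 12 to 76 mm above the underside: hold it there, across the 24 mm. The rod's top stands 89 mm up plus the reading. An 8 mm probe sticks out of the middle of the underside, at most 32 mm. Origin: centre of the underside; z up, x along the base. Same either way round.
- gauge_probe (a joint): How far the probe is pushed up into the gauge, m: 0 fully out (32 mm below the base), 0.032 flush with the base. Sprung outwards by about 1 N, with a drag of 6 N: it moves only when pushed with about 7 N, more than the gauge's weight, and then stays where it is. It may start up to 6 mm in.
- keyway_block: The workpiece, fixed: steel block 120 (x) x 90 (y) x 50 mm high with one wide groove in its top, the keyway: 30 mm wide, 20 mm deep, along all of its y at x = 0. Origin: centre of the underside; z up. The other steel block, of the same size, has two narrow slots (12 mm wide) and is not to be gauged; the two may change places.
- gauge_cradle: Fixed grey cradle 96 (x) x 50 (y) mm, in which the gauge stands at the start: its base lies across two cheeks whose tops are 50 mm above the table, the probe hangs free between them. Origin: centre of the underside; z up.

How it is judged:
At the end, for the whole second after the job is handed in: The gauge rests upright (3 degrees) on the keyway block, base flat on its top (within 2.5 mm), within 12 mm of the groove's centre line and 35 mm of the block's middle along it, long side square across the groove within 17 degrees, probe 9 to 15 mm in (x of depth_gauge in the frame of keyway_block between -0.012 and 0.012 m and y of depth_gauge in the frame of keyway_block between -0.035 and 0.035 m and z of depth_gauge in the frame of keyway_block between 0.047 and 0.0525 m and value of joint gauge_probe between 0.009 and 0.015 m and angle between depth_gauge's own z axis and vertical below 0.06 rad and angle between the x axis of depth_gauge and the x axis of keyway_block, either way round below 0.3 rad and linear speed of depth_gauge below 0.01 m/s); the robot touches nothing.
It also fails if it takes over 38 s, if anything falls off the work surface, if the arm or the gripper's body presses on something with over 40 N, if the wrist force passes 120 N, or if a joint passes its speed limit or range.

## Robot

A 6-joint arm with a two-finger parallel gripper is mounted at the origin on a cart in front of the work surface, level with it; the furniture and walls round the work are solid. World frame = base frame: x ahead of the robot, y to its left, z up, the work surface at z = 0. Lengths are in m, angles in rad, forces in N, time in s.
With the tool pointing down it reaches from about 0.275 to 0.75 m from the base axis. Payload 10.2 kg.
Tool frame: the origin (TCP) lies on the centre line of the jaws, within the pads' length; the fingertips stand 14 mm ahead of it and the grasp point (between the pads) lies 5 mm behind it; z points along the fingers, y is the line along which they close (so a half turn about z gives the same grasp; the last joint's range is limited). The gripper opens to 88 mm and grips with 3 to 60 N. Pads are 18 mm wide; open, the fingers measure 123 mm over their backs; the gripper's body (75 mm by 187 mm) begins 45 mm behind the grasp point.
Start: joints at [0.917, 0.313, 1.498, -0, 1.331, -0.223], TCP at [0.219, 0.477, 0.253] pointing down, gripper open.
Joint ranges: [-2.94, 2.94], [-0.97, 2.17], [0.19, 2.56], [-1.23, 4.37], [0.02, 3.11], [-2.88, 2.88]. Speed limits (rad/s): [2.39, 2.39, 3.01, 3.14, 3.14, 3.14].

## Interface

Orientations are given as [roll, pitch, yaw] about the fixed x, y, z axes, in that order (R = Rz(yaw) Ry(pitch) Rx(roll)).
In Python, from cell import env, eyes gives the robot as it stands (env), with the cameras (eyes).
- The arm moves only by the tool nudge_tcp, called after "Request:" in YAML: its name, and indented under it one key for each argument. Schema: {"type":"object","properties":{"ticks":{"type":"array","items":{"type":"array","items":{"type":"number"},"minItems":7,"maxItems":7},"minItems":1,"maxItems":8},"only":{"type":"string"},"quiet":{"type":"boolean"},"lines":{"type":"string"}},"required":["ticks"],"additionalProperties":false}. ticks is a list of rows, 1 to 8 of them, each of 7 numbers: dx, dy, dz in shares of the most that a row can go, 1 being 50 mm, then a rotation vector rx, ry, rz in fractions of the full range, 1 being 2 rad, then the opening from 0.0 (shut) to 1.0 (fully open); each row shifts and turns the commanded pose from where the row before left it, along the tool's axes as they then stand; what a row does not reach is not made up. A row lasts 1/10 s, in which the tool goes at most 0.05 m and 0.15 rad, less where a joint would pass 70% of its speed; a pose out of reach is approached as far as the arm can. The fingers move at their own pace and stop on an object; the grip force is fixed at half the most. Time passes only in rows, so rows that do not move let the fingers close. The tool returns the time, the measured TCP pose, the force, the opening and the grip force at its end. only (a regular expression) keeps the lines of the reply that match it, lines (a string "A,B") keeps lines A to B, and quiet returns only ok. Shift and turn numbers lie between -1 and 1, and a call with a number outside is refused. Input that does not fit is refused with a message, and nothing moves.
- env.sense(): the state, without advancing time (a new reading comes with each control period).
- eyes.camera(name): name is "scene" or "top" or "wrist"; returns (picture, depth): 400x640x3 uint8, red, green, blue; 400x640 float32, m along the optical axis (not along the pixel's ray), 0 where there is no reading.
- eyes.calibration(name): a dict with "fx", "fy", "cx", "cy" (pixels), "R" (3x3) and "t" (3): a world point X has camera coordinates R X + t. Camera axes: x right, y down, z forward; pixel columns grow to the right and rows downward; lengths in m; the calibration is good to about 2 mm. A picture is of the moment at which its call begins: read the wrist's pose just before it. calibration takes no time and is no camera call; for the wrist camera it gives the pose at the moment of the call.
- env.hand_in(): hands the job in; it is judged then, once.
The state is a dict: "time": time; "q": joint angles; "joint_velocities": joint speeds; "joint_torque": joint torques, N m; "ee_pos": TCP position; "tcp_rot": TCP orientation; "contact_force": force on the tool from outside, world axes, zero at the start; "ft_torque": the same for the moment, N m; "gripper_width": opening from 0.0 (shut) to 1.0 (fully open); "grip_force": force on a finger pad.
Only numpy, scipy, OpenCV 4.12 (cv2) and the standard library are available. Lean on these libraries where they do the work, as an engineer would, in place of code of your own. Each camera call takes 0.05 s, during which the arm holds its last target. There are 200 camera calls.

## Working session

There is one attempt and no reset: what is moved stays moved. The work goes in short steps, Python scripts to look and compute and a tool call to move; the robot and the scene stay as the last step left them, time stands still between calls to the robot, and variables do not carry over. Pictures are saved under pics/ and viewed, at most 10 in all, crops included, and the job is handed in when it is done.

```bash
ls; mkdir -p pics; python3 - <<'E'
from cell import env, eyes
import cv2,numpy as np
for n in("top","scene"):
    p,d=eyes.camera(n); cv2.imwrite(f"pics/{n}0.png",p[:,:,::-1]); np.savez(f"pics/{n}0.npz",p=p,d=d,**eyes.calibration(n))
    print(n,eyes.calibration(n))
print(env.sense())
E
```

```text
cell.py
pics
top {'fx': 381.26479096904615, 'fy': 381.26479096904615, 'cx': 311.73775297560303, 'cy': 196.3389582935232, 'R': array([[ 0.01816949, -0.99983347, -0.0017034 ],
       [-0.99581153, -0.01794366, -0.08965168],
       [ 0.08960618,  0.00332519, -0.99597172]]), 't': array([-0.05286991,  0.51640058,  0.85417791])}
scene {'fx': 496.5648775338856, 'fy': 496.5648775338856, 'cx': 325.3325769282895, 'cy': 195.97258071510072, 'R': array([[ 0.60142213, -0.79847927, -0.02687526],
       [-0.33010435, -0.21772305, -0.91849213],
       [ 0.72754556,  0.56127314, -0.39452494]]), 't': array([-0.32722708,  0.23097026,  0.70088394])}
{'time': 0.1, 'q': array([ 9.16594325e-01,  3.13400435e-01,  1.49830186e+00,  1.46441863e-05,
        1.33100058e+00, -2.23382080e-01]), 'joint_velocities': array([ 9.08903475e-05, -2.05653711e-04, -2.64704413e-03,  1.96094105e-03,
       -3.18300414e-04, -9.02307790e-04]), 'joint_torque': array([ 1.31626275e-03, -4.02818298e+01, -2.52645975e+01,  6.94930251e-02,
        3.41886270e-02, -1.01748180e-04]), 'ee_pos': array([0.2191333 , 0.47687841, 0.25223732]), 'tcp_rot': array([-3.14051317e+00, -2.59814266e-04,  2.71076911e+00]), 'contact_force': array([-0.09020958, -1.39859957,  0.20402848]), 'ft_torque': array([ 0.00413929, -0.056971  ,  0.00655945]), 'grip_force': 0.0, 'gripper_width': 1.0009126596193347}
```

View pics/top0.png

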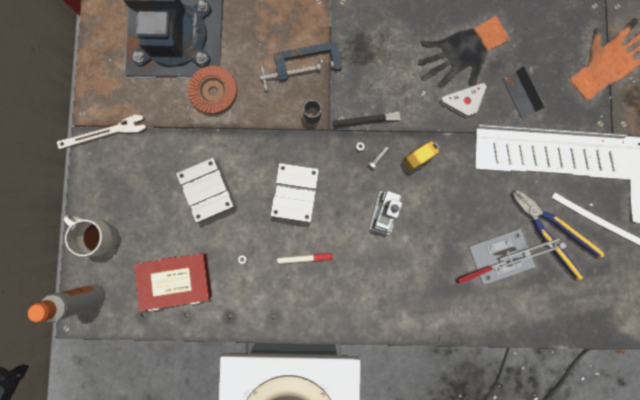

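View pics/scene0.png

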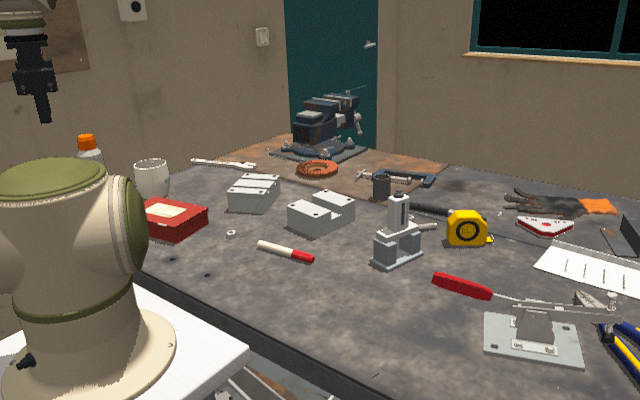

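The top view shows the one-groove block at about (295,192), the two-slot block at (205,190), and the cradle with the gauge at about (386,212). In the scene view they are at (320,212), (253,192) and (398,230).

```bash
cat > h.py <<'E'
import numpy as np,cv2
def load(n):
    f=np.load(f"pics/{n}.npz"); return f
def points(f):
    d=f["d"]; v,u=np.mgrid[:d.shape[0],:d.shape[1]]
    c=np.stack([(u-f["cx"])/f["fx"]*d,(v-f["cy"])/f["fy"]*d,d],-1)
    return (c-f["t"])@f["R"]   # world = R^T (c-t)
E
python3 - <<'E'
from h import *
for n,boxes in(("top0",dict(key=(262,155,330,232),two=(170,150,240,232),gauge=(360,180,412,245))),("scene0",dict(key=(280,185,360,240),gauge=(365,185,430,275)))):
    f=load(n);P=points(f)
    for k,(a,b,c,d) in boxes.items():
        Q=P[b:d,a:c][f["d"][b:d,a:c]>0]
        print(n,k,"zhist",[(round(z,3),int(m)) for m,z in zip(*np.histogram(Q[:,2],np.arange(-.01,.15,.01)))])
        sel=[("top",.042,.056)]+([("base",.054,.068),("body",.115,.135)] if k=="gauge" else [("floor",.024,.036)])
        for nm,lo,hi in sel:
            S=Q[(Q[:,2]>lo)&(Q[:,2]<hi)]
            if len(S)<8: continue
            (cx,cy),wh,ang=cv2.minAreaRect((S[:,:2]*1000).astype(np.float32))
            print("  ",nm,len(S),"c",round(cx,1),round(cy,1),np.round(wh,1),round(ang,1),"z",np.round(np.median(S[:,2]),4))
p=load("top0")["p"];q=load("scene0")["p"]
A=cv2.resize(p[150:250,260:420],(800,500),interpolation=cv2.INTER_CUBIC)
cv2.imwrite("pics/crop_top.png",A[:,:,::-1])
E
```

```text
top0 key zhist [(np.float64(-0.01), 1760), (np.float64(0.0), 1310), (np.float64(0.01), 6), (np.float64(0.02), 263), (np.float64(0.03), 253), (np.float64(0.04), 809), (np.float64(0.05), 811), (np.float64(0.06), 0), (np.float64(0.07), 0), (np.float64(0.08), 0), (np.float64(0.09), 0), (np.float64(0.1), 0), (np.float64(0.11), 0), (np.float64(0.12), 0), (np.float64(0.13), 0)]
   top 1616 c 523.8 -4.1 [ 90.1 120.1] 82.3 z 0.05
   floor 507 c 508.5 -2.3 [89.7 89.3] 82.3 z 0.03
top0 two zhist [(np.float64(-0.01), 1929), (np.float64(0.0), 1429), (np.float64(0.01), 60), (np.float64(0.02), 61), (np.float64(0.03), 241), (np.float64(0.04), 1165), (np.float64(0.05), 830), (np.float64(0.06), 0), (np.float64(0.07), 0), (np.float64(0.08), 0), (np.float64(0.09), 0), (np.float64(0.1), 0), (np.float64(0.11), 0), (np.float64(0.12), 0), (np.float64(0.13), 0)]
   top 1816 c 525.8 197.8 [119.9  90.4] 24.5 z 0.0498
   floor 76 c 524.9 196.3 [117.4  89. ] 24.6 z 0.0301
top0 gauge zhist [(np.float64(-0.01), 1437), (np.float64(0.0), 1154), (np.float64(0.01), 34), (np.float64(0.02), 16), (np.float64(0.03), 19), 
[... 735 characters left out ...]
float64(0.12), 0), (np.float64(0.13), 0)]
   top 1018 c 523.8 -3.9 [ 93.7 122.8] 83.5 z 0.0503
   floor 439 c 524.7 -4.5 [ 93.4 123.8] 82.5 z 0.0306
scene0 gauge zhist [(np.float64(-0.01), 952), (np.float64(0.0), 2411), (np.float64(0.01), 412), (np.float64(0.02), 291), (np.float64(0.03), 289), (np.float64(0.04), 213), (np.float64(0.05), 236), (np.float64(0.06), 289), (np.float64(0.07), 105), (np.float64(0.08), 104), (np.float64(0.09), 106), (np.float64(0.1), 105), (np.float64(0.11), 112), (np.float64(0.12), 135), (np.float64(0.13), 55)]
   top 322 c 483.5 -213.4 [41.5 87.2] 74.1 z 0.0498
   base 391 c 487.1 -211.1 [31.1 80.5] 70.9 z 0.0618
   body 231 c 486.8 -211.7 [24.6 35.2] 67.8 z 0.1249
```

View pics/crop_top.png

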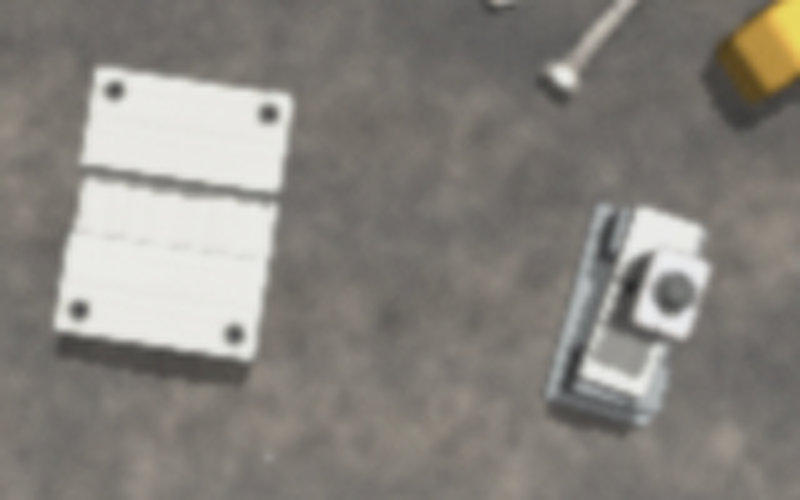

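The keyway block centre is at (0.524, -0.004) with its x axis at -7.7° and top at 0.050. The gauge is at (0.487, -0.211) with its x axis at about -19° and underside at 0.050. The two views agree, so I'll move now.

```bash
cat >> h.py <<'E'
def go(x,y,z,yawdeg):
    from cell import env, eyes
    from scipy.spatial.transform import Rotation as Ro
    s=env.sense(); R0=Ro.from_euler("xyz",s["tcp_rot"]); R1=Ro.from_euler("xyz",[np.pi,0,np.radians(yawdeg)])
    d=np.array([x,y,z])-s["ee_pos"]
    print("rot first",np.round((R0.inv()*R1).as_rotvec(),4),"then move",np.round(R1.inv().apply(d),4),"| before-rot move",np.round(R0.inv().apply(d),4))
E
python3 -c "
from h import *
go(.487,-.2108,.2522,161)"
```

```text
rot first [-0.0011 -0.0003 -0.0992] then move [-0.4772 -0.563   0.    ] | before-rot move [-5.306e-01 -5.130e-01  5.000e-04]
```

The rows are not in the units I measure in: shifts go in shares of 50 mm and turns go in shares of 2 rad. I convert before sending: -0.0352 m is -0.704, -0.0298 m is -0.596, -0.099 rad is -0.0495.

Request:
nudge_tcp:
  ticks:
    - [0, 0, 0, -0.0005, 0, -0.0495, 1]
    - [-0.2, -0.24, 0, 0, 0, 0, 1]
    - [-0.596, -0.704, 0, 0, 0, 0, 1]
    - [-0.596, -0.704, 0, 0, 0, 0, 1]
    - [-0.596, -0.704, 0, 0, 0, 0, 1]
    - [-0.596, -0.704, 0, 0, 0, 0, 1]
    - [-0.596, -0.704, 0, 0, 0, 0, 1]
    - [-0.596, -0.704, 0, 0, 0, 0, 1]

```text
time: 0.9
ee_pos: [0.3251, 0.2028, 0.2524]
tcp_rot: [3.141, 0.0, 2.81]
contact_force: [0.4, 1.2, 0.7]
gripper_width: 1.0
grip_force: 0.0
```

Request:
nudge_tcp:
  ticks:
    - [-0.596, -0.704, 0, 0, 0, 0, 1]
    - [-0.596, -0.704, 0, 0, 0, 0, 1]
    - [-0.596, -0.704, 0, 0, 0, 0, 1]
    - [-0.596, -0.704, 0, 0, 0, 0, 1]
    - [-0.596, -0.704, 0, 0, 0, 0, 1]
    - [-0.596, -0.704, 0, 0, 0, 0, 1]
    - [-0.596, -0.704, 0, 0, 0, 0, 1]

```text
time: 1.6
ee_pos: [0.4422, -0.0984, 0.2521]
tcp_rot: [3.14, -0.0, 2.809]
contact_force: [0.9, 0.3, 0.1]
gripper_width: 1.002
grip_force: 0.0
```

```bash
python3 -c "
from h import *
go(.487,-.2108,.2522,161)"
```

```text
rot first [ 0.0011 -0.0002 -0.0007] then move [-0.0789 -0.0917 -0.0001] | before-rot move [-0.079  -0.0917 -0.0002]
```

Converted, -0.035 m is -0.7, -0.03 m is -0.6.

Request:
nudge_tcp:
  ticks:
    - [-0.6, -0.7, 0, 0, 0, 0, 1]
    - [-0.6, -0.7, 0, 0, 0, 0, 1]
    - [-0.29, -0.33, 0, 0, 0, 0, 1]
    - [0, 0, 0, 0, 0, 0, 1]
    - [0, 0, 0, 0, 0, 0, 1]

```text
time: 2.1
ee_pos: [0.4839, -0.202, 0.2518]
tcp_rot: [3.14, -0.001, 2.81]
contact_force: [-0.4, -0.5, -0.8]
gripper_width: 1.0
grip_force: 0.0
```

```bash
python3 - <<'E'
from h import *
go(.487,-.2108,.109,161)
from cell import env, eyes
c=eyes.calibration("wrist");p,d=eyes.camera("wrist");np.savez("pics/w1.npz",p=p,d=d,**c);cv2.imwrite("pics/w1.png",p[:,:,::-1])
P=points(load("w1"))[d>0]
for lo,hi in((.054,.068),(.115,.132),(.132,.16)):
    S=P[(P[:,2]>lo)&(P[:,2]<hi)&(np.hypot(P[:,0]-.487,P[:,1]+.211)<.06)]
    if len(S)>8: print(lo,len(S),cv2.minAreaRect((S[:,:2]*1000).astype(np.float32)),np.median(S[:,2]))
E
```

```text
rot first [ 0.0016 -0.0011 -0.0005] then move [-0.0058 -0.0074  0.1428] | before-rot move [-0.0059 -0.0076  0.1427]
0.054 802 ((486.4477233886719, -210.19314575195312), (29.865324020385742, 79.70553588867188), 71.4132308959961) 0.06319483721760974
0.115 709 ((485.9264221191406, -210.181640625), (23.70684242248535, 33.30869674682617), 71.01128387451172) 0.12696704867803485
0.132 293 ((486.4307861328125, -210.32859802246094), (17.02370262145996, 16.830944061279297), 25.62735366821289) 0.13406375823832054
```

View pics/w1.png

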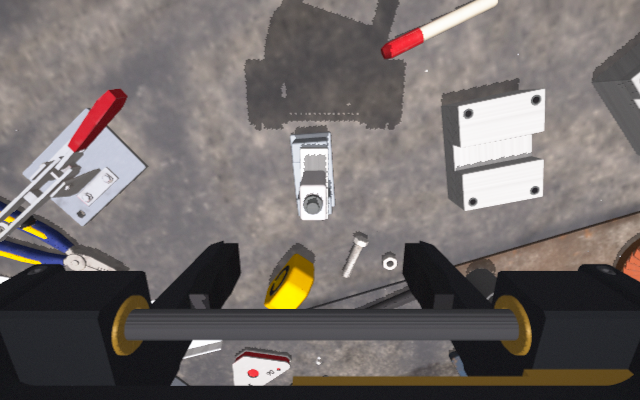

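The wrist view shows the gauge standing in the cradle at (313,180), between the fingers and aligned with them. Its measurements confirm (0.486, -0.2103) and 71°. Going down next.

Converted, 0.035 m is 0.7, 0.03 m is 0.6.

Request:
nudge_tcp:
  ticks:
    - [-0.11, -0.14, 0.2, 0, 0, 0, 1]
    - [0, 0, 0.6, 0, 0, 0, 1]
    - [0, 0, 0.7, 0, 0, 0, 1]
    - [0, 0, 0.7, 0, 0, 0, 1]
    - [0, 0, 0.4, 0, 0, 0, 1]
    - [0, 0, 0.24, 0, 0, 0, 1]
    - [0, 0, 0, 0, 0, 0, 1]

```text
time: 2.85
ee_pos: [0.4868, -0.2101, 0.109]
tcp_rot: [3.14, -0.002, 2.81]
contact_force: [1.2, -0.5, 0.2]
gripper_width: 0.997
grip_force: 0.0
```

```bash
python3 -c "
from h import *
go(.4862,-.2103,.109,161)"
```

```text
rot first [ 0.0016 -0.0022  0.0003] then move [ 0.0005 -0.0003  0.    ] | before-rot move [ 0.0005 -0.0003  0.    ]
```

Close.

Request:
nudge_tcp:
  ticks:
    - [0, 0, 0, 0, 0, 0, 0.5]
    - [0, 0, 0, 0, 0, 0, 0.3]
    - [0, 0, 0, 0, 0, 0, 0]
    - [0, 0, 0, 0, 0, 0, 0]
    - [0, 0, 0, 0, 0, 0, 0]
    - [0, 0, 0, 0, 0, 0, 0]
    - [0, 0, 0, 0, 0, 0, 0]
    - [0, 0, 0, 0, 0, 0, 0]

```text
time: 3.65
ee_pos: [0.4872, -0.2107, 0.1102]
tcp_rot: [3.141, 0.0, 2.81]
contact_force: [-1.2, -0.5, 0.1]
gripper_width: 0.301
grip_force: 0.0
```

Request:
nudge_tcp:
  ticks:
    - [0, 0, -0.2, 0, 0, 0, 0]
    - [0, 0, -0.6, 0, 0, 0, 0]
    - [0, 0, -0.6, 0, 0, 0, 0]
    - [0, 0, 0, 0, 0, 0, 0]
    - [0, 0, 0, 0, 0, 0, 0]

```text
time: 4.15
ee_pos: [0.4869, -0.2106, 0.1796]
tcp_rot: [3.14, -0.0, 2.81]
contact_force: [-0.3, -0.5, -3.7]
gripper_width: 0.271
grip_force: 30.0
```

```bash
python3 - <<'E'
from h import *
from cell import env, eyes
go(.524,-.004,.18,172.3)
for n in("top","scene"):
    c=eyes.calibration(n);p,d=eyes.camera(n);np.savez(f"pics/{n}1.npz",p=p,d=d,**c);cv2.imwrite(f"pics/{n}1.png",p[:,:,::-1])
cv2.imwrite("pics/scene1c.png",cv2.resize(p[100:300,290:490],(600,600))[:,:,::-1])
E
```

```text
rot first [ 0.0012 -0.0003 -0.1974] then move [-0.009   0.2097 -0.0004] | before-rot move [ 3.230e-02  2.074e-01 -1.000e-04]
```

View pics/scene1c.png

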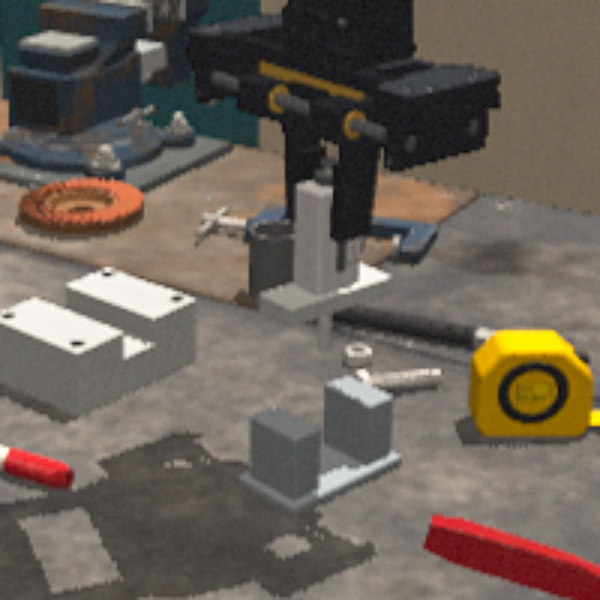

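The gauge is lifted clear of the cradle and looks upright, with its probe hanging out. The jaws finished closing late, so I'll check where the gauge sits in the grasp.

```bash
python3 - <<'E'
from h import *
f=load("scene1");P=points(f)[f["d"]>0]
Q=P[(np.hypot(P[:,0]-.487,P[:,1]+.211)<.055)&(P[:,2]>.07)&(P[:,2]<.3)]
print([(round(float(z),3),int(m)) for m,z in zip(*np.histogram(Q[:,2],np.arange(.07,.24,.004)))])
zc=Q[:,2]
for lo,hi in((.115,.14),(.122,.14),(.07,.11)):
    S=Q[(zc>lo)&(zc<hi)]; 
    if len(S)>5: print(lo,len(S),cv2.minAreaRect((S[:,:2]*1000).astype(np.float32)),np.percentile(S[:,2],[1,50,99]))
# plane fit on base top faces: points by x' along the gauge
u=np.array([np.cos(np.radians(-19)),np.sin(np.radians(-19))])
a=(Q[:,:2]-[.487,-.2108])@u
for s in(-1,1):
    S=Q[(s*a>.02)&(s*a<.041)&(zc<.15)]
    print(s,len(S),np.percentile(S[:,2],[2,25,50,75,98]).round(4),S[:,2].max())
E
```

```text
[(0.07, 0), (0.074, 0), (0.078, 0), (0.082, 0), (0.086, 8), (0.09, 8), (0.094, 9), (0.098, 11), (0.102, 8), (0.106, 10), (0.11, 3), (0.114, 0), (0.118, 76), (0.122, 94), (0.126, 184), (0.13, 86), (0.134, 51), (0.138, 47), (0.142, 44), (0.146, 49), (0.15, 47), (0.154, 46), (0.158, 38), (0.162, 35), (0.166, 48), (0.17, 62), (0.174, 61), (0.178, 65), (0.182, 61), (0.186, 69), (0.19, 89), (0.194, 69), (0.198, 77), (0.202, 68), (0.206, 84), (0.21, 61), (0.214, 55), (0.218, 41), (0.222, 34), (0.226, 46), (0.23, 23), (0.234, 83)]
0.115 517 ((487.3448181152344, -210.07553100585938), (33.836822509765625, 83.45979309082031), 70.49735260009766) [0.11886635 0.12912986 0.13952376]
0.122 441 ((487.3448181152344, -210.07553100585938), (33.836822509765625, 83.45979309082031), 70.49735260009766) [0.12251002 0.12955795 0.13958039]
0.07 54 ((486.2604064941406, -211.29214477539062), (5.924975395202637, 7.598026275634766), 33.479862213134766) [0.0872242  0.09908024 0.10926224]
-1 183 [0.119  0.1234 0.128  0.1298 0.1307] 0.1313949729119701
1 86 [0.1196 0.1235 0.1287 0.1296 0.1308] 0.13098542622365214
```

The gauge is level, its underside is 0.061 below the TCP, and the probe is fully out. Carry it to the keyway.

Converted, 0.045 m is 0.9, 0.04 m is 0.8, -0.1 rad is -0.05.

Request:
nudge_tcp:
  ticks:
    - [0, 0, 0, 0.0005, 0, -0.05, 0]
    - [0, 0, 0, 0, 0, -0.0485, 0]
    - [-0.02, 0.4, 0, 0, 0, 0, 0]
    - [-0.032, 0.8, 0, 0, 0, 0, 0]
    - [-0.04, 0.9, 0, 0, 0, 0, 0]
    - [-0.04, 0.9, 0, 0, 0, 0, 0]
    - [-0.032, 0.8, 0, 0, 0, 0, 0]
    - [-0.016, 0.394, 0, 0, 0, 0, 0]

```text
time: 5.05
ee_pos: [0.5238, -0.0011, 0.1787]
tcp_rot: [3.141, -0.003, 3.009]
contact_force: [0.5, -0.2, -3.1]
gripper_width: 0.27
grip_force: 30.0
```

Request:
nudge_tcp:
  ticks:
    - [0, 0, 0, 0, 0, 0, 0]
    - [0, 0, 0, 0, 0, 0, 0]

```text
time: 5.25
ee_pos: [0.5239, -0.0043, 0.1791]
tcp_rot: [-3.141, -0.002, 3.007]
contact_force: [0.0, 0.4, -3.3]
gripper_width: 0.269
grip_force: 30.0
```

```bash
python3 - <<'E'
from h import *
from cell import env, eyes
go(.524,-.004,.111,172.3)
c=eyes.calibration("wrist");p,d=eyes.camera("wrist");np.savez("pics/w2.npz",p=p,d=d,**c);cv2.imwrite("pics/w2.png",p[:,:,::-1])
P=points(load("w2"))[d>0]
Q=P[(np.hypot(P[:,0]-.524,P[:,1]+.004)<.09)]
for lo,hi in((.042,.056),(.025,.036),(.125,.14)):
    S=Q[(Q[:,2]>lo)&(Q[:,2]<hi)]
    if len(S)>5: print(lo,len(S),cv2.minAreaRect((S[:,:2]*1000).astype(np.float32)),np.median(S[:,2]))
E
```

```text
rot first [-0.0002 -0.0019  0.0003] then move [-0.0001  0.0003  0.0681] | before-rot move [-0.0002  0.0003  0.0681]
0.042 6644 ((517.438720703125, -3.1160430908203125), (90.34320831298828, 108.28451538085938), 82.40965270996094) 0.051350573464081915
0.025 1240 ((501.298583984375, -0.7873916625976562), (89.85279846191406, 76.09090423583984), 82.00957489013672) 0.031472382552436035
0.125 2138 ((504.39764404296875, -1.5993099212646484), (30.01705551147461, 41.684730529785156), 82.57606506347656) 0.13102120616789237
```

View pics/w2.png

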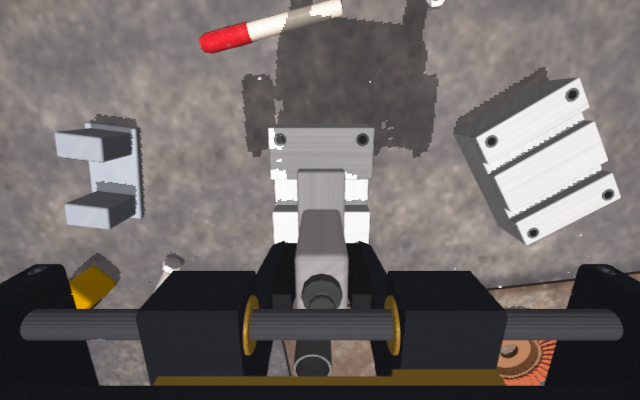

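The wrist view shows the gauge base (270–370, 130–170) lined up with the block's holes and centred over the single-groove block. The two-slot block is off to the right. Lower it.

Converted, 0.02 m is 0.4, 0.015 m is 0.3.

Request:
nudge_tcp:
  ticks:
    - [0, 0, 0.3, 0, 0, 0, 0]
    - [0, 0, 0.4, 0, 0, 0, 0]
    - [0, 0, 0.3, 0, 0, 0, 0]
    - [0, 0, 0.1, 0, 0, 0, 0]
    - [0, 0, 0, 0, 0, 0, 0]

```text
time: 5.8
ee_pos: [0.524, -0.005, 0.1247]
tcp_rot: [3.142, -0.001, 3.006]
contact_force: [0.3, -0.1, -2.9]
gripper_width: 0.269
grip_force: 30.0
```

Request:
nudge_tcp:
  ticks:
    - [0, 0, 0.08, 0, 0, 0, 0]
    - [0, 0, 0.06, 0, 0, 0, 0]
    - [0, 0, 0, 0, 0, 0, 0]

```text
time: 6.1
ee_pos: [0.5248, -0.0046, 0.1188]
tcp_rot: [-3.141, 0.002, 3.007]
contact_force: [-0.1, -2.2, -0.3]
gripper_width: 0.269
grip_force: 30.0
```

Converted, 0.003 m is 0.06, 0.002 m is 0.04.

Request:
nudge_tcp:
  ticks:
    - [0, 0, 0.06, 0, 0, 0, 0]
    - [0, 0, 0.04, 0, 0, 0, 0]
    - [0, 0, 0, 0, 0, 0, 0]

```text
time: 6.4
ee_pos: [0.5246, -0.0045, 0.1132]
tcp_rot: [-3.141, 0.001, 3.007]
contact_force: [0.7, -3.3, 1.0]
gripper_width: 0.272
grip_force: 30.0
```

Request:
nudge_tcp:
  ticks:
    - [0, 0, 0.04, 0, 0, 0, 0]
    - [0, 0, 0.02, 0, 0, 0, 0]
    - [0, 0, 0, 0, 0, 0, 0]

```text
time: 6.7
ee_pos: [0.525, -0.0046, 0.1114]
tcp_rot: [-3.141, 0.002, 3.007]
contact_force: [-1.5, -4.2, 12.9]
gripper_width: 0.273
grip_force: 30.0
```

Converted, 0.001 m is 0.02.

Request:
nudge_tcp:
  ticks:
    - [0, 0, 0.02, 0, 0, 0, 0]
    - [0, 0, 0.02, 0, 0, 0, 0]
    - [0, 0, 0, 0, 0, 0, 0]

```text
time: 7.0
ee_pos: [0.5251, -0.0047, 0.1113]
tcp_rot: [-3.14, 0.003, 3.007]
contact_force: [-9.7, -4.1, 32.2]
gripper_width: 0.268
grip_force: 30.0
```

The base is seated, with a firm stop at the expected height. I'll relax the push, open, rise and check.

Converted, -0.002 m is -0.04.

Request:
nudge_tcp:
  ticks:
    - [0, 0, -0.04, 0, 0, 0, 0]
    - [0, 0, 0, 0, 0, 0, 0]
    - [0, 0, 0, 0, 0, 0, 0.5]
    - [0, 0, 0, 0, 0, 0, 0.7]
    - [0, 0, 0, 0, 0, 0, 0.9]
    - [0, 0, 0, 0, 0, 0, 1]
    - [0, 0, 0, 0, 0, 0, 1]
    - [0, 0, 0, 0, 0, 0, 1]

```text
time: 7.8
ee_pos: [0.5242, -0.0041, 0.1101]
tcp_rot: [3.142, -0.0, 3.007]
contact_force: [0.6, -0.1, 0.1]
gripper_width: 0.789
grip_force: 0.0
```

Request:
nudge_tcp:
  ticks:
    - [0, 0, -0.2, 0, 0, 0, 1]
    - [0, 0, -0.6, 0, 0, 0, 1]
    - [0, 0, -0.9, 0, 0, 0, 1]
    - [0, 0, -0.9, 0, 0, 0, 1]
    - [-0.8, 0, -0.4, 0, 0, 0, 1]
    - [-0.8, 0, 0, 0, 0, 0, 1]
    - [0, 0, 0, 0, 0, 0, 1]

```text
time: 8.5
ee_pos: [0.6061, -0.0157, 0.2598]
tcp_rot: [-3.142, 0.001, 3.006]
contact_force: [-1.2, -0.3, -0.4]
gripper_width: 1.0
grip_force: 0.0
```

```bash
python3 - <<'E'
from h import *
from cell import env, eyes
for n in("top","scene"):
    c=eyes.calibration(n);p,d=eyes.camera(n);np.savez(f"pics/{n}2.npz",p=p,d=d,**c)
    P=points(load(n+"2"))[d>0];Q=P[np.hypot(P[:,0]-.524,P[:,1]+.004)<.08]
    for lo,hi in((.056,.068),(.116,.13),(.131,.19)):
        S=Q[(Q[:,2]>lo)&(Q[:,2]<hi)]
        if len(S)>5: print(n,lo,len(S),cv2.minAreaRect((S[:,:2]*1000).astype(np.float32)),np.percentile(S[:,2],[2,50,98]).round(4))
    u=np.array([np.cos(np.radians(-7.7)),np.sin(np.radians(-7.7))]);a=(Q[:,:2]-[.524,-.004])@u;b=(Q[:,:2]-[.524,-.004])@np.array([-u[1],u[0]])
    for s in(-1,1):
        S=Q[(s*a>.021)&(s*a<.038)&(abs(b)<.013)&(Q[:,2]<.075)]; print(n,s,len(S),np.median(S[:,2]))
cv2.imwrite("pics/scene2c.png",cv2.resize(p[130:260,250:400],(690,598))[:,:,::-1])
E
```

```text
top -1 0 nan
top 1 0 nan
scene 0.056 246 ((524.797119140625, -6.7428131103515625), (31.10633087158203, 82.62310028076172), 77.76165771484375) [0.0565 0.0623 0.0677]
scene 0.116 132 ((524.2964477539062, -6.123180389404297), (26.836519241333008, 35.43101119995117), 79.27545928955078) [0.1163 0.1236 0.1295]
scene 0.131 55 ((525.5261840820312, -5.541192054748535), (14.567249298095703, 17.047258377075195), 14.884099006652832) [0.1313 0.1372 0.1519]
scene -1 72 0.06145921532837775
scene 1 21 0.06266695345911295
  return _methods._mean(a, axis=axis, dtype=dtype,
  ret = ret.dtype.type(ret / rcount)
```

View pics/scene2c.png

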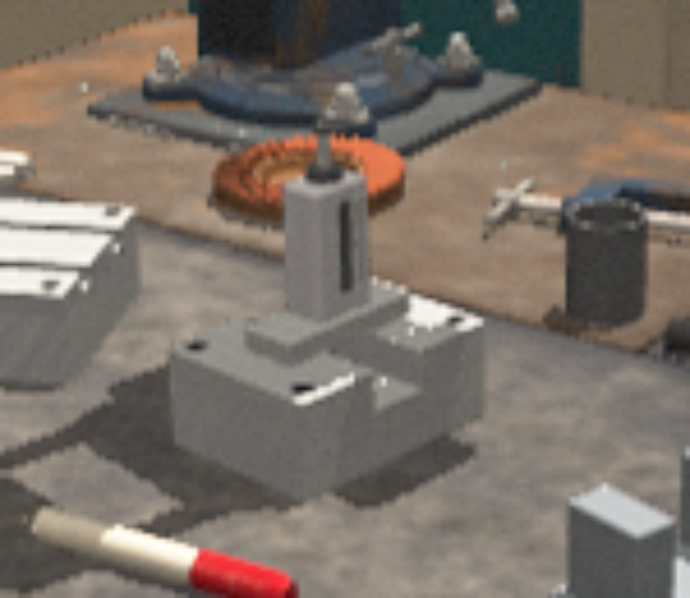

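The gauge stands upright across the groove with its rod raised about 12 mm, and the base ends read 61.5 and 62.7 mm. I'll clear the arm and check flatness from the top camera.

Converted, -0.045 m is -0.9, -0.03 m is -0.6.

Request:
nudge_tcp:
  ticks:
    - [0, -0.6, 0, 0, 0, 0, 1]
    - [0, -0.9, 0, 0, 0, 0, 1]
    - [0, -0.9, 0, 0, 0, 0, 1]
    - [0, -0.9, 0, 0, 0, 0, 1]
    - [0, -0.9, 0, 0, 0, 0, 1]
    - [0, -0.6, 0, 0, 0, 0, 1]
    - [0, 0, 0, 0, 0, 0, 1]

```text
time: 9.3
ee_pos: [0.5696, -0.2557, 0.2605]
tcp_rot: [-3.141, -0.0, 3.003]
contact_force: [-0.2, 0.6, 0.7]
gripper_width: 1.0
grip_force: 0.0
```

```bash
python3 - <<'E'
from h import *
from cell import env, eyes
n="top";c=eyes.calibration(n);p,d=eyes.camera(n);np.savez("pics/top3.npz",p=p,d=d,**c)
P=points(load("top3"))[d>0];Q=P[np.hypot(P[:,0]-.524,P[:,1]+.004)<.08]
for lo,hi in((.057,.068),(.118,.132),(.133,.19)):
    S=Q[(Q[:,2]>lo)&(Q[:,2]<hi)]
    if len(S)>5: print(lo,len(S),cv2.minAreaRect((S[:,:2]*1000).astype(np.float32)),np.percentile(S[:,2],[2,50,98]).round(4))
S=Q[(Q[:,2]>.058)&(Q[:,2]<.067)]
print(np.linalg.lstsq(np.c_[S[:,:2]-[.524,-.004],np.ones(len(S))],S[:,2],rcond=None)[0])
E
```

```text
0.057 274 ((524.9490966796875, -4.53358268737793), (29.747257232666016, 79.4616928100586), 82.46533203125) [0.0592 0.0618 0.0646]
0.118 158 ((525.1175537109375, -4.500391006469727), (23.85861587524414, 34.25291061401367), 81.29293060302734) [0.1212 0.1259 0.1316]
0.133 30 ((524.535888671875, -4.773526191711426), (9.960874557495117, 11.426080703735352), 46.2502326965332) [0.1334 0.1507 0.1528]
[0.00301539 0.00266005 0.06184493]
```

The gauge is level (slope about 0.003), square to the groove and within 1 mm of centre. The rod top at about 0.151 m puts the probe about 12 mm in.

```bash
python3 -c "
from cell import env, eyes
print(env.hand_in())"
```

```text
the job is handed in; nothing more can be done
None
```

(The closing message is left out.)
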